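# Lock a macro lens into its three-claw holder

## Robot

A 6-joint arm with a two-finger parallel gripper is mounted at the origin on the work surface; the furniture and walls round the work are solid. World frame = base frame: x ahead of the robot, y to its left, z up, the work surface at z = 0. Lengths are in m, angles in rad, forces in N, time in s.
With the tool pointing down it reaches from about 0.325 to 0.75 m from the base axis. Payload 7.6 kg.
Tool frame: the origin (TCP) lies midway between the tips of the shut fingers; the grasp point (between the pads) lies 19 mm behind it; z points along the fingers, y is the line along which they close (so a half turn about z gives the same grasp; the last joint's range is limited). The gripper opens to 85 mm and grips with 20 to 120 N. Pads are 22 mm wide; open, the fingers measure 114 mm over their backs; the gripper's body (76 mm by 85 mm) begins 54 mm behind the grasp point. The pads swing forward as they close: fully open they stand 13 mm farther back than shut.
Start: joints at [-1.248, 0.052, 1.401, -0, 1.689, -0.07], TCP at [0.201, -0.485, 0.231] pointing down, gripper open.
Joint ranges: [-2.9, 2.9], [-0.91, 2.17], [0.12, 2.37], [-1.06, 4.2], [0.26, 2.73], [-2.93, 2.93]. Speed limits (rad/s): [2.57, 2.57, 3.01, 3.14, 3.14, 3.14].

## Interface

Orientations are given as a unit quaternion [w, x, y, z].
In Python, from cell import monitor, imaging, manip gives the robot as it stands.
- The arm moves only by the tool jog_arm, never from a script. Its argument "motion" is a list of rows, each an object with "linear": the shift along the tool's x, y, z scaled (see below), a list of three; "turn": the turn about the tool's z scaled (see below). In form: [{"linear": [tx, ty, tz], "turn": turn}, ...]. A call has 1 to 12 rows; each row is the pose to reach, as a shift and turn from the pose commanded when the call began, along the tool's axes at that moment; what a row does not reach only later rows make up. The controller multiplies each number of a shift by 100 mm and each number of a turn by 2 rad. A row lasts 1/12 s, in which the tool goes at most 41.7 mm and 7.16 degrees, less where a joint would pass 70% of its speed; a pose out of reach is approached as far as the arm can. A call with a number of a shift or a turn outside -1 to 1 is refused whole. A call with a gripper value outside its range is refused whole. "grip" is the opening, from 0 (shut) to 1 (fully open), set as the call begins (left out, the last holds). The fingers move at their own pace and stop on an object; "grip_force" is the grip in N (left out, the last holds). Time passes only in rows, so rows that repeat a pose let the fingers close. It gives the time, the measured TCP pose, the force, the opening and the grip force at its end, in the units of the state.
- monitor.observe(): the state, without advancing time (a new reading comes with each control period).
- imaging.read_camera(name): name is "scene" or "top" or "wrist"; returns the picture (420x560x3 uint8, red, green, blue); there is no depth.
- imaging.get_calibration(name): a dict with "fov_y" (degrees; the focal length in pixels is half the picture's height over the tangent of half this angle, whatever the lens; pixels are square), "cx", "cy" (the principal point, pixels), "camera_from_world" (4x4, takes a point from world to camera coordinates); the wrist camera has in their place "hand_eye" (4x4, takes a point from camera to tool coordinates, whose origin is the TCP and whose axes are the flange's). Camera axes: x right, y up, looking along -z (the intrinsics and any distortion apply to the point x, -y, -z); pixel columns grow to the right and rows downward; lengths in m; the calibration is good to about 2 mm. A picture is of the moment at which its call begins: read the wrist's pose just before it. get_calibration takes no time and is no camera call.
- manip.job_done(): hands the job in; it is judged then, once.
The state is a dict: "t": time; "joint_pos": joint angles; "joint_vel": joint speeds; "joint_torque": joint torques, N m; "tcp_pos": TCP position; "tcp_rot": TCP orientation; "ft_force": force on the tool from outside, world axes, zero at the start; "torque": the same for the moment, N m; "grip_width": finger opening in m; "gripper_force": force on a finger pad.
Only numpy, scipy, OpenCV 4.12 (cv2) and the standard library are available. Lean on these libraries where they do the work, as an engineer would, in place of code of your own. Each camera call takes 0.05 s, during which the arm holds its last target. There are 200 camera calls.

## Task

Fit the black macro lens from the round cork block into the three-claw holder: set it in with its white dot at the holder's white dot, press it down gently against the three sprung pads, and while pressing turn it clockwise (seen from above) until its white dot meets the red dot. Let go, so that all three claws and pads hold it level and it cannot rock. Press no harder than the springs need, and leave the other things on the bench where they are.

Things in the scene. Friction and masses are not known exactly. Their poses are not given: they have to be found in the camera images.
- lens_center (a point): black macro lens, upright, 70 mm tall, 0.11 to 0.22 kg; point on its axis 35 mm above the underside, z up. Round barrel, 44 mm diameter, from 6 mm above the underside to the top: grip it there at any angle, fingertips 16 mm or more above the underside. White line up the barrel and white dot on one lug, on its -x side
- lens: the same lens, origin at the centre of its flat underside, same axes. Brass foot flange 62 mm diameter, 6 mm thick, bevelled to 54 mm at the underside; three lugs 120 degrees apart (one at -x, the one with the white dot), 20 mm wide, 5 mm thick, flush with the underside, reaching 38 mm from the axis
- coaster: fixed round cork block under the lens at the start, 100 mm diameter, 45 mm high, origin at the centre of its underside
- mount: lens holder, fixed: dark base 120 x 120 x 10 mm, origin at the centre of its underside, z up. Above it on four posts a blue plate 100 x 100 x 14 mm, clamped by a brass screw (+y side) at a height that differs each time and is not measured: the plate's top is 44 to 56 mm above the origin, to be found by touch. Lens, plate and claws share the holder's z axis
- red_side (a point): point on the holder's base (10 mm above its underside, 39.5 mm from the axis at -x), straight below the red dot on one of three black claws, 120 degrees apart, on the plate. The claws overhang inward to 34 mm from the axis, underside 9 mm, top 14 mm above the plate. Home: lens axes parallel to the holder's, white dot at red; stops at most 0.1 rad farther clockwise
- white_side (a point): point on the holder's base (10 mm up, 47 mm from the axis), straight below the white dot on the plate. Entry: lens turned 0.8 rad counter-clockwise (seen from above) from home, its white dot at this one; 0.65 to 1.2 rad will do. The lugs then pass between the claws; with the underside pressed to under 4 mm above the plate they turn clockwise beneath them
- pad_a (a joint): travel (m) of the brass sprung pad below the red-dot claw: 0 free, 7 mm above the plate; grows as pressed, 0.9 N per mm. All three together: 8 N at 3 mm (lugs just level with the claws' undersides, and where the locked lens rests), 13 N at 5 mm (good for turning), 19 N at 7 mm, where the lens strikes the rigid plate
- pad_b (a joint): the same for the pad 120 degrees counter-clockwise of pad_a
- pad_c (a joint): the same for the pad 120 degrees clockwise of pad_a
- paint_tin: paint tin, 78 mm diameter, 77 mm tall, a bystander; origin at the centre of its underside
- shell: spiky pale sea shell, 57 x 68 x 63 mm, a bystander; origin at the centre of its underside
- white_pot: white screw pot, 44 mm diameter, 38 mm tall, a bystander; origin at the centre of its underside
- wood_block: softwood block, 46 x 72 x 46 mm, a bystander; origin at the centre of its underside

How it is judged:
By the outcome, as a careful person would: the job done as asked, in the order asked, and still so for the second after the job is handed in, with the robot touching nothing.
It also fails if it takes over 45 s, if anything falls off the work surface, if the arm or the gripper's body presses on something with over 40 N, if the wrist force passes 120 N, or if a joint passes its speed limit or range.

## Working session

There is one attempt and no reset: what is moved stays moved. The work goes in short steps, Python scripts to look and compute and a tool call to move; the robot and the scene stay as the last step left them, time stands still between calls to the robot, and variables do not carry over. Pictures are saved under pics/ and viewed, at most 10 in all, crops included, and the job is handed in when it is done.

Besides the shell and the picture viewer there is one more tool, called after "Emit:" as name([rows], argument=value, ...), one row to a line, values as JSON. jog_arm: Moves the arm, as the interface text tells. Its arguments: {"type":"object","properties":{"motion":{"type":"array"},"grip":{"type":"number"},"grip_force":{"type":"number"}},"required":["motion"]}

```bash
ls; mkdir -p pics
python3 - <<'E'
from cell import monitor, imaging
import cv2
print(monitor.observe())
for n in("scene","top","wrist"):
    c=imaging.get_calibration(n); print(n,c)
for n in("scene","top"):
    cv2.imwrite(f"pics/{n}0.png",imaging.read_camera(n)[:,:,::-1])
E
```

```text
pics
{'t': 0.0, 'joint_pos': array([-1.24832306e+00,  5.28285313e-02,  1.40174931e+00,  1.60298686e-05,
        1.68862807e+00, -7.02926369e-02]), 'joint_vel': array([ 0.00211822, -0.00156981,  0.000457  , -0.00094818,  0.00107597,
        0.00041027]), 'joint_torque': array([-2.31458616e-03, -3.81661749e+01, -3.60189307e+01, -1.97547652e-04,
        6.10905365e-03, -1.90121924e-06]), 'tcp_pos': array([ 0.20086972, -0.48471087,  0.23046434]), 'tcp_rot': array([-8.01227177e-04,  9.80778260e-01,  1.95123947e-01, -9.35420022e-05]), 'ft_force': array([-0.44323511, -0.17930257,  0.39254903]), 'torque': array([ 0.02226397, -0.05533879, -0.01649086]), 'gripper_force': 0.0, 'grip_width': 0.0852478701122885}
scene {'fov_y': 55.34525653672952, 'cx': 276.57956034381874, 'cy': 208.60192535792052, 'camera_from_world': array([[-0.90325807, -0.4290798 ,  0.00392254,  0.47972961],
       [ 0.36290227, -0.75900567,  0.54056668, -0.24065382],
       [-0.22896901,  0.48969472,  0.84129203, -0.87627999],
       [ 0.        ,  0.        ,  0.        ,  1.        ]])}
top {'fov_y': 50.99413056492168, 'cx': 276.8512797464624, 'cy': 205.6590881531421, 'camera_from_world': array([[-6.52308028e-04, -9.99996267e-01,  2.65340816e-03,
         2.83482345e-02],
       [ 9.89412561e-01, -2.60313605e-04,  1.45129999e-01,
        -5.32653635e-01],
       [-1.45128767e-01,  2.71998483e-03,  9.89409037e-01,
        -9.30275130e-01],
       [ 0.00000000e+00,  0.00000000e+00,  0.00000000e+00,
         1.00000000e+00]])}
wrist {'fov_y': 69.93152967041642, 'cx': 287.84367115131363, 'cy': 206.47498462714864, 'hand_eye': array([[-7.86911216e-04,  9.50312346e-01,  3.11297007e-01,
         8.03858735e-02],
       [ 9.99999461e-01,  9.58535680e-04, -3.98325378e-04,
         3.81009147e-04],
       [-6.76922813e-04,  3.11296526e-01, -9.50312588e-01,
        -1.42424004e-01],
       [ 0.00000000e+00,  0.00000000e+00,  0.00000000e+00,
         1.00000000e+00]])}
```

View pics/top0.png

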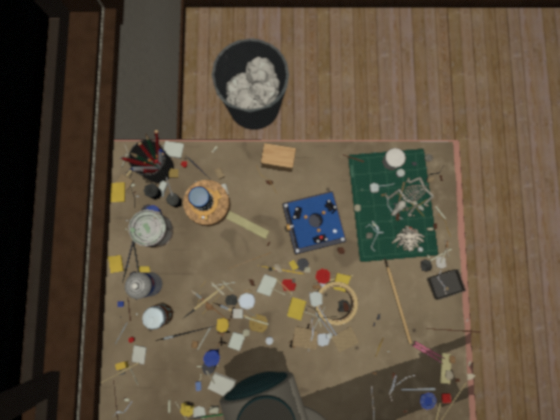

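View pics/scene0.png

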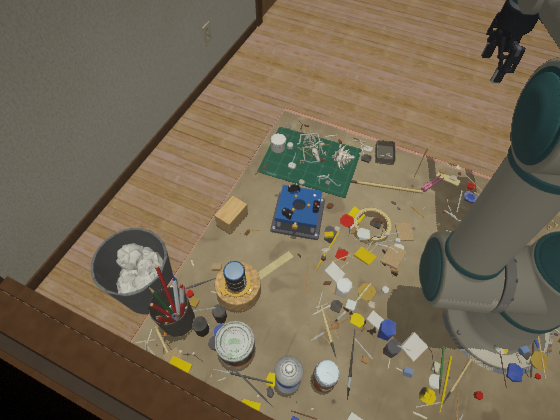

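The top view shows the mount's blue plate around (315,222). The lens is at (200,198) on the cork block at (206,202). The scene view agrees.

```bash
cat > h.py <<'E'
import numpy as np, cv2
from cell import monitor, imaging
from scipy.spatial.transform import Rotation as R
def pose(s=None):
    s=s or monitor.observe(); q=s['tcp_rot']; T=np.eye(4)
    T[:3,:3]=R.from_quat([q[1],q[2],q[3],q[0]]).as_matrix(); T[:3,3]=s['tcp_pos']; return T
def cam(n,T=None):
    c=imaging.get_calibration(n); f=210/np.tan(np.radians(c['fov_y']/2))
    W=T@c['hand_eye'] if n=="wrist" else np.linalg.inv(c['camera_from_world'])
    return W,f,c['cx'],c['cy']
def ray(C,uv,z):
    W,f,cx,cy=C; d=W[:3,:3]@np.array([(uv[0]-cx)/f,-(uv[1]-cy)/f,-1]); o=W[:3,3]
    return o+d*(z-o[2])/d[2]
def proj(C,p):
    W,f,cx,cy=C; q=np.linalg.inv(W)@np.append(p,1); return np.array([cx+f*q[0]/-q[2],cy-f*q[1]/-q[2]])
def tool(T,p): # world shift from TCP to p, in tool units
    return T[:3,:3].T@(np.asarray(p)-T[:3,3])/0.1
E
python3 - <<'E'
from h import *
for n,l in(("top",[((315,222),.05),((206,202),.045),((199,193),.115)]),("scene",[((299,208),.05),((238,285),.045),((234,268),.115)])):
    C=cam(n)
    for uv,z in l: print(n,uv,ray(C,uv,z))
T=pose(); print(T); C=cam("wrist",T); print(ray(C,(280,210),.05))
E
```

```text
top (315, 222) [ 0.49526666 -0.05439197  0.05      ]
top (206, 202) [0.53989398 0.18316462 0.045     ]
top (199, 193) [0.54755272 0.18661378 0.115     ]
scene (299, 208) [ 0.49366499 -0.04734089  0.05      ]
scene (238, 285) [0.5342816  0.18870152 0.045     ]
scene (234, 268) [0.54075422 0.18246152 0.115     ]
[[ 9.23840062e-01  3.82778470e-01 -4.28517573e-04  2.00896386e-01]
 [ 3.82778696e-01 -9.23839144e-01  1.30626379e-03 -4.84757953e-01]
 [ 1.04128348e-04 -1.37080622e-03 -9.99999055e-01  2.30579797e-01]
 [ 0.00000000e+00  0.00000000e+00  0.00000000e+00  1.00000000e+00]]
[ 0.17023046 -0.48810424  0.05      ]
```

Emit:
jog_arm([
  {"linear":[0.3,-0.2,0],"turn":0},
  {"linear":[0.6,-0.4,0],"turn":0},
  {"linear":[0.9,-0.6,0],"turn":0},
], grip=1)

```text
t: 0.35
tcp_pos: [0.2613, -0.394, 0.2306]
tcp_rot: [-0.001, 0.981, 0.194, -0.0]
ft_force: [0.5, -1.0, 1.1]
grip_width: 0.0852
gripper_force: 0.0
```

Emit:
jog_arm([
  {"linear":[0.3,-0.2,0],"turn":0},
  {"linear":[0.6,-0.4,0],"turn":0},
  {"linear":[0.9,-0.6,0],"turn":0},
])

```text
t: 0.6
tcp_pos: [0.3218, -0.3036, 0.231]
tcp_rot: [-0.0, 0.981, 0.195, -0.0]
ft_force: [-0.5, 0.5, -0.6]
grip_width: 0.0852
gripper_force: 0.0
```

Emit:
jog_arm([
  {"linear":[0.3,-0.2,0],"turn":0},
  {"linear":[0.6,-0.4,0],"turn":0},
  {"linear":[0.9,-0.6,0],"turn":0},
])

```text
t: 0.85
tcp_pos: [0.382, -0.2137, 0.2311]
tcp_rot: [-0.0, 0.981, 0.195, -0.0]
ft_force: [-0.5, -0.2, 0.2]
grip_width: 0.0854
gripper_force: 0.0
```

Emit:
jog_arm([
  {"linear":[0.3,-0.2,0],"turn":0},
  {"linear":[0.6,-0.4,0],"turn":0},
  {"linear":[0.9,-0.6,0],"turn":0},
])

```text
t: 1.1
tcp_pos: [0.4422, -0.1237, 0.231]
tcp_rot: [-0.0, 0.981, 0.195, -0.0]
ft_force: [1.5, -1.3, -0.7]
grip_width: 0.0855
gripper_force: 0.0
```

Emit:
jog_arm([
  {"linear":[0.3,-0.2,0.2],"turn":0},
  {"linear":[0.6,-0.4,0.2],"turn":0},
  {"linear":[0.7,-0.5,0.2],"turn":0},
  {"linear":[0.7,-0.5,0.2],"turn":0},
])

```text
t: 1.43
tcp_pos: [0.4878, -0.0498, 0.2103]
tcp_rot: [-0.001, 0.98, 0.197, -0.001]
ft_force: [0.0, -0.1, 0.0]
grip_width: 0.0854
gripper_force: 0.0
```

Run:
```python
from h import *
s=monitor.observe(); T=pose(s); im=imaging.read_camera("wrist"); print(s['t'],T,s['joint_pos'],s['joint_vel'])
np.save("T1.npy",T); cv2.imwrite("pics/w1.png",im[:,:,::-1]); C=cam("wrist",T); print(proj(C,[.495,-.05,.05]))
```

```text
1.4333 [[ 9.22238380e-01  3.86617832e-01 -1.73876811e-03  4.87790360e-01]
 [ 3.86619739e-01 -9.22238751e-01  9.29102113e-04 -4.97692724e-02]
 [-1.24435189e-03 -1.52909570e-03 -9.99998057e-01  2.10271667e-01]
 [ 0.00000000e+00  0.00000000e+00  0.00000000e+00  1.00000000e+00]] [-1.77354390e-01 -3.79442909e-02  1.53305323e+00  6.09596851e-04
  1.64835912e+00  9.96525740e-01] [-0.06828531 -0.03184727  0.01533794 -0.02604758  0.00922231 -0.05561013]
[290.47032172 183.01705706]
```

View pics/w1.png

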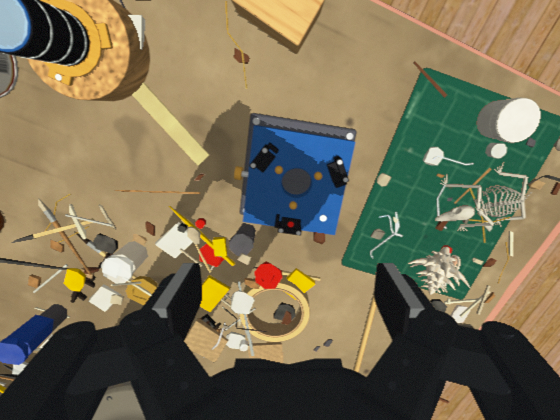

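The wrist view shows the plate hole at (297,181). The red dot is at (291,225) on the lower claw, the plate's white dot is at (323,218), and the lens foot's white dot is at (58,77).

Emit:
jog_arm([
  {"linear":[0.2,-0.3,0],"turn":0},
  {"linear":[0.45,-0.65,0],"turn":0},
  {"linear":[0.7,-0.98,0],"turn":0},
  {"linear":[0.7,-0.98,0],"turn":0},
  {"linear":[0.7,-0.98,0],"turn":0},
])

```text
t: 1.9
tcp_pos: [0.5143, 0.0653, 0.2111]
tcp_rot: [0.0, 0.981, 0.196, -0.0]
ft_force: [-0.5, -0.3, 0.4]
grip_width: 0.0857
gripper_force: 0.0
```

Run:
```python
from h import *
s=monitor.observe(); T=pose(s); im=imaging.read_camera("wrist"); print(s['t'])
np.save("T2.npy",T); cv2.imwrite("pics/w2.png",im[:,:,::-1])
```

```text
1.9
```

Emit:
jog_arm([
  {"linear":[0.2,-0.3,0],"turn":0},
  {"linear":[0.45,-0.65,0],"turn":0},
  {"linear":[0.7,-0.98,0],"turn":0},
  {"linear":[0.7,-0.98,0],"turn":0},
  {"linear":[0.7,-0.98,0],"turn":0},
])

```text
t: 2.37
tcp_pos: [0.5417, 0.1816, 0.2108]
tcp_rot: [0.0, 0.981, 0.195, -0.001]
ft_force: [0.1, -1.1, -1.0]
grip_width: 0.0856
gripper_force: 0.0
```

Run:
```python
from h import *
s=monitor.observe(); T=pose(s); im=imaging.read_camera("wrist"); print(s['t'],T,s['joint_pos'])
np.save("T3.npy",T); cv2.imwrite("pics/w3.png",im[:,:,::-1])
a=cv2.imread("pics/w2.png"); cv2.imwrite("pics/w23.png",np.hstack([cv2.resize(a[:330,:],None,fx=.714,fy=.714),cv2.resize(im[:330,:,::-1],None,fx=.714,fy=.714)]))
b=cv2.imread("pics/w1.png")
print(im[70:80:3,50:60:3].shape)
for n,i in(("w1",b),("w2",a),("w3",im[:,:,::-1])):
    h=cv2.cvtColor(i,cv2.COLOR_BGR2HSV)
    m=cv2.inRange(h,(100,150,70),(125,255,255)); k,_,st,ce=cv2.connectedComponentsWithStats(m)
    print(n,[ (st[j].tolist(),ce[j].round(1).tolist()) for j in range(1,k) if st[j][4]>300])
    m=cv2.inRange(h,(0,0,190),(180,40,255)); k,_,st,ce=cv2.connectedComponentsWithStats(m)
    print([ (st[j][4],ce[j].round(1).tolist()) for j in range(1,k) if 8<st[j][4]<120])
```

```text
2.3667 [[ 9.23734976e-01  3.83031242e-01 -8.72636163e-04  5.41734517e-01]
 [ 3.83030500e-01 -9.23735251e-01 -9.06539507e-04  1.81558262e-01]
 [-1.15331774e-03  5.03155985e-04 -9.99999208e-01  2.10759886e-01]
 [ 0.00000000e+00  0.00000000e+00  0.00000000e+00  1.00000000e+00]] [ 2.59069841e-01  1.90375645e-01  1.29159858e+00 -6.55380343e-04
  1.66069416e+00  1.43673234e+00]
(4, 4, 3)
w1 [([244, 126, 111, 109, 7298], [296.0, 178.8]), ([0, 316, 53, 48, 1325], [26.3, 338.1])]
[(np.int32(29), [57.9, 76.8]), (np.int32(32), [349.3, 135.6]), (np.int32(14), [339.5, 161.7]), (np.int32(95), [517.1, 181.3]), (np.int32(48), [479.0, 198.2]), (np.int32(12), [437.2, 202.8]), (np.int32(31), [523.0, 209.5]), (np.int32(9), [454.4, 209.7]), (np.int32(47), [485.7, 216.9]), (np.int32(63), [396.6, 226.1]), (np.int32(25), [75.6, 217.3]), (np.int32(33), [322.8, 217.6]), (np.int32(11), [389.5, 219.5]), (np.int32(15), [512.4, 218.5]), (np.int32(23), [100.6, 223.0]), (np.int32(19), [488.7, 227.2]), (np.int32(16), [121.3, 255.5]), (np.int32(9), [133.4, 267.2]), (np.int32(23), [440.8, 271.9]), (np.int32(47), [46.9
[... 1086 characters left out ...]
t32(12), [133.4, 394.8]), (np.int32(27), [101.0, 409.4])]
w3 [([157, 156, 35, 25, 357], [178.6, 165.7]), ([421, 251, 97, 79, 3905], [468.5, 285.2]), ([96, 274, 47, 37, 609], [122.1, 285.3])]
[(np.int32(18), [233.5, 18.5]), (np.int32(18), [342.9, 72.6]), (np.int32(13), [155.0, 108.8]), (np.int32(28), [205.2, 128.3]), (np.int32(26), [276.2, 131.4]), (np.int32(99), [327.5, 163.3]), (np.int32(17), [122.9, 228.3]), (np.int32(15), [415.2, 236.9]), (np.int32(19), [139.6, 238.1]), (np.int32(18), [495.8, 248.7]), (np.int32(17), [523.8, 318.5]), (np.int32(20), [95.4, 325.0]), (np.int32(21), [478.6, 325.4]), (np.int32(9), [291.9, 353.3]), (np.int32(16), [209.5, 360.0]), (np.int32(102), [287.2, 360.2])]
```

View pics/w23.png

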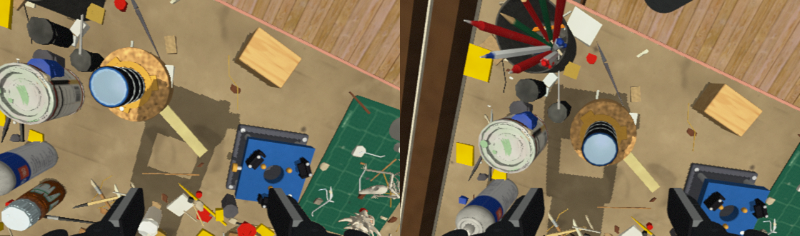

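The pair shows the lens top at about w3 (280,203), the paint tin to its left, and the mount at lower right. I'll crop in to find the dots.

Run:
```python
from h import *
I={n:cv2.imread(f"pics/w{n}.png") for n in(1,2,3)}
r=lambda i,x,y:cv2.resize(i[y:y+133,x:x+133],(399,300*133//100),interpolation=cv2.INTER_CUBIC)
x=np.hstack([r(I[1],232,108),r(I[3],215,115)]); cv2.imwrite("pics/c1.png",x)
x=np.hstack([r(I[2],320,172),r(I[1],20,0)]); cv2.imwrite("pics/c2.png",x)
```

```text
(no output)
```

View pics/c1.png

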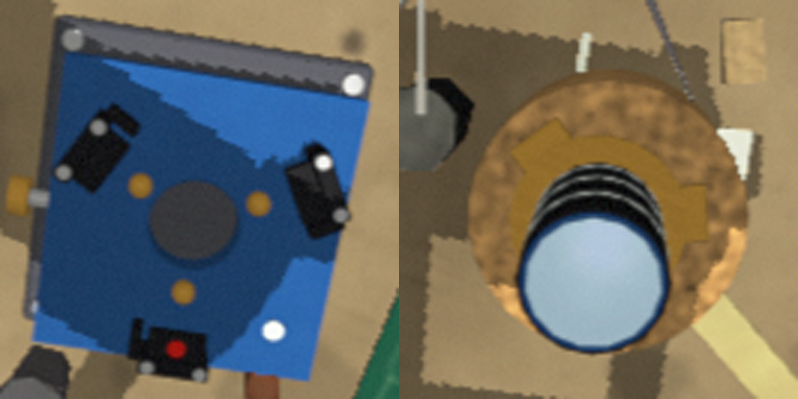

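View pics/c2.png

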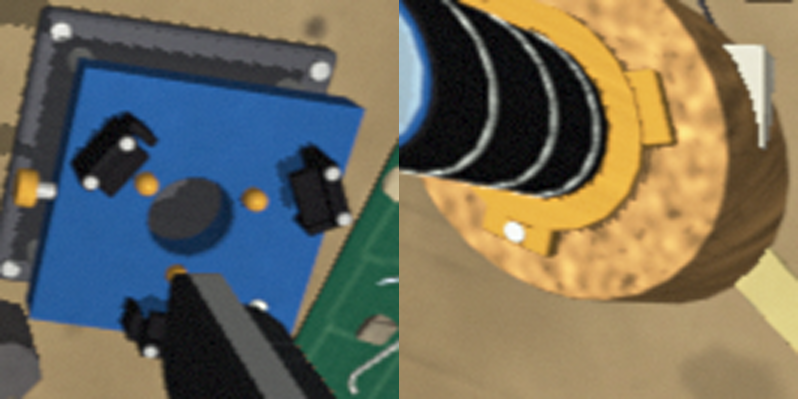

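Run:
```python
from h import *
C={n:cam("wrist",np.load(f"T{n}.npy")) for n in(1,2,3)}
def tri(a,u,b,v):
    A=[];B=[]
    for n,p in((a,u),(b,v)):
        o=C[n][0][:3,3]; d=ray(C[n],p,0)-o; d/=np.linalg.norm(d); P=np.eye(3)-np.outer(d,d); A.append(P);B.append(P@o)
    return np.linalg.lstsq(np.vstack(A),np.hstack(B),rcond=None)[0]
for n,u,v in(("padL",(278.7,170),(369,233.3)),("padR",(318,176),(405.3,238.7)),("padBot",(293,205.3),(379,262.7)),("hole",(296.3,181.3),(383.3,243))): print(n,tri(1,u,2,v).round(4))
for zp in(.044,.05,.056):
    P=[ray(C[1],u,zp+.007) for u in((278.7,170),(318,176),(293,205.3))]; c=np.mean(P,0)
    P2=[ray(C[2],u,zp+.007) for u in((369,233.3),(405.3,238.7),(379,262.7))]; c2=np.mean(P2,0)
    h=ray(C[1],(296.3,181.3),zp); r=ray(C[1],(290.7,224.3),zp+.014); w=ray(C[1],(322.8,217.6),zp)
    f=lambda p,c:(round(np.linalg.norm((p-c)[:2]),4),round(np.arctan2(*(p-c)[1::-1]),3))
    print(zp,"c",c[:2],c2[:2],"hole",h[:2],"pads",[f(p,c) for p in P],[f(p,c2) for p in P2],"red",f(r,c),"white",f(w,c))
L=[ray(C[1],(59,81),.05),ray(C[1],(109,35.3),.05),ray(C[3],(260.7,160.7),.05),ray(C[3],(317.3,186),.05)]
print("lugs",np.round(L,4)); d=ray(C[1],(57.9,76.8),.05); print("dot",d)
t=ray(C[3],(280,209.3),.115); print("top",t); print([f(p,t) for p in L],"dot",f(d,t))
print("tilt of cam", [c[0][:3,3].round(3) for c in C.values()])
```

```text
padL [ 0.5045 -0.0333  0.0577]
padR [ 0.5142 -0.0716  0.0588]
padBot [ 0.4757 -0.0613  0.0547]
hole [ 0.4998 -0.0542  0.055 ]
0.044 c [ 0.49666975 -0.05611134] [ 0.49659075 -0.05852613] hole [ 0.49774554 -0.05554942] pads [(np.float64(0.0234), np.float64(1.292)), (np.float64(0.0234), np.float64(-0.806)), (np.float64(0.0234), np.float64(-2.898))] [(np.float64(0.0231), np.float64(1.305)), (np.float64(0.0235), np.float64(-0.842)), (np.float64(0.0222), np.float64(-2.925))] red (np.float64(0.0423), np.float64(-2.887)) white (np.float64(0.0492), np.float64(-2.108))
0.05 c [ 0.49797582 -0.05537647] [ 0.49841741 -0.05546264] hole [ 0.49900107 -0.05484215] pads [(np.float64(0.023), np.float64(1.292)), (np.float64(0.023), np.float64(-0.806)), (np.float64(0.0229), np.float64(-2.898))] [(np.float64(0.0227), np.float64(1.305)), (np.float64(0.023), np.float64(-0.842)), (np.float64(0.0218), np.float64(-2.925))] red (np.float64(0.0414), np.float64(-2.888)) white (np.float64(0.0482), np.float64(-2.108))
0.056 c [ 0.49928189 -0.05464161] [ 0.50024407 -0.05239914] hole [ 0.5002566  -0.05413488] pads [(np.float64(0.0225), np.float64(1.292)), (np.float64(0.0225), np.float64(-0.806)), (np.float64(0.0224), np.float64(-2.898))] [(np.float64(0.0222), np.float64(1.305)), (np.float64(0.0226), np.float64(-0.842)), (np.float64(0.0213), np.float64(-2.925))] red (np.float64(0.0405), np.float64(-2.888)) white (np.float64(0.0473), np.float64(-2.108))
lugs [[0.5016 0.1872 0.05  ]
 [0.5572 0.1522 0.05  ]
 [0.5589 0.2177 0.05  ]
 [0.5567 0.154  0.05  ]]
dot [0.50491274 0.18874593 0.05      ]
top [0.53921007 0.18705091 0.115     ]
[(np.float64(0.0376), np.float64(3.138)), (np.float64(0.0392), np.float64(-1.093)), (np.float64(0.0364), np.float64(1.001)), (np.float64(0.0374), np.float64(-1.085))] dot (np.float64(0.0343), np.float64(3.092))
tilt of cam [array([ 0.562, -0.019,  0.353]), array([0.589, 0.096, 0.353]), array([0.616, 0.212, 0.353])]
```

Emit:
jog_arm([
  {"linear":[0,-0.06,0.35],"turn":0},
  {"linear":[0,-0.06,0.65],"turn":0},
  {"linear":[0,-0.06,0.9],"turn":0},
])

```text
t: 2.67
tcp_pos: [0.5389, 0.1849, 0.1198]
tcp_rot: [0.0, 0.981, 0.194, -0.0]
ft_force: [0.5, 0.4, -0.4]
grip_width: 0.0853
gripper_force: 0.0
```

Emit:
jog_arm([
  {"linear":[0,0,0.3],"turn":0},
  {"linear":[0,0,0.5],"turn":0},
  {"linear":[0,0,0.55],"turn":0},
  {"linear":[0,0,0.55],"turn":0},
])

```text
t: 3.0
tcp_pos: [0.5386, 0.1854, 0.0652]
tcp_rot: [0.0, 0.981, 0.194, -0.001]
ft_force: [-0.6, 0.1, 0.8]
grip_width: 0.0854
gripper_force: 0.0
```

Emit:
jog_arm([
  {"linear":[0,0,0],"turn":0},
  {"linear":[0,0,0],"turn":0},
  {"linear":[0,0,0],"turn":0},
  {"linear":[0,0,0],"turn":0},
  {"linear":[0,0,0],"turn":0},
  {"linear":[0,0,0],"turn":0},
  {"linear":[0,0,0],"turn":0},
  {"linear":[0,0,0],"turn":0},
], grip=0, grip_force=60)

```text
t: 3.67
tcp_pos: [0.5403, 0.1878, 0.0683]
tcp_rot: [0.0, 0.981, 0.195, 0.002]
ft_force: [0.1, -1.3, 5.7]
grip_width: 0.043
gripper_force: 61.0
```

Emit:
jog_arm([
  {"linear":[0,0,-0.1],"turn":0},
  {"linear":[0,0,-0.3],"turn":0},
  {"linear":[0,0,-0.6],"turn":0},
  {"linear":[0,0,-0.9],"turn":0},
  {"linear":[0,0,-0.9],"turn":0},
])

```text
t: 4.08
tcp_pos: [0.5418, 0.1885, 0.1642]
tcp_rot: [-0.0, 0.981, 0.195, 0.006]
ft_force: [0.1, 0.5, -0.3]
grip_width: 0.0427
gripper_force: 61.0
```

Run:
```python
from h import *
s=monitor.observe(); T=pose(s); print(s['t'],T.round(4),s['ft_force'],s['torque'],s['grip_width'],s['joint_pos'])
yaw=-1.089; e=np.array([.4985,-.055,.17]); print("to mount",tool(T,e))
```

```text
4.0833 [[ 0.9237  0.383   0.0109  0.5418]
 [ 0.383  -0.9237  0.0029  0.1885]
 [ 0.0112  0.0015 -0.9999  0.1642]
 [ 0.      0.      0.      1.    ]] [ 0.10898025  0.51413825 -0.29009579] [ 0.03125049 -0.00464938 -0.01399413] 0.0427402020497826 [ 2.70538917e-01  2.09138245e-01  1.36336495e+00 -8.59296192e-05
  1.55781785e+00  1.44824953e+00]
to mount [-1.33175155  2.08383801 -0.07002576]
```

Emit:
jog_arm([
  {"linear":[-0.15,0.25,0],"turn":0},
  {"linear":[-0.35,0.58,0],"turn":0},
  {"linear":[-0.58,0.96,0],"turn":0},
])

```text
t: 4.33
tcp_pos: [0.5222, 0.0793, 0.1564]
tcp_rot: [-0.0, 0.981, 0.197, -0.0]
ft_force: [1.0, -0.1, -1.5]
grip_width: 0.0426
gripper_force: 61.2
```

Emit:
jog_arm([
  {"linear":[-0.2,0.32,0],"turn":0},
  {"linear":[-0.4,0.64,0],"turn":0},
  {"linear":[-0.58,0.96,0],"turn":0},
])

```text
t: 4.58
tcp_pos: [0.5051, -0.033, 0.1565]
tcp_rot: [0.0, 0.981, 0.195, -0.0]
ft_force: [0.4, 0.1, -0.9]
grip_width: 0.0426
gripper_force: 61.2
```

Emit:
jog_arm([
  {"linear":[-0.2,0.3,0],"turn":-0.06},
  {"linear":[-0.35,0.58,0],"turn":-0.12},
  {"linear":[-0.5,0.85,0],"turn":-0.18},
  {"linear":[-0.58,0.96,0],"turn":-0.24},
  {"linear":[-0.58,0.96,0],"turn":-0.3},
  {"linear":[-0.58,0.96,0],"turn":-0.36},
  {"linear":[-0.58,0.96,0],"turn":-0.42},
  {"linear":[-0.58,0.96,0],"turn":-0.48},
  {"linear":[-0.58,0.96,0],"turn":-0.545},
  {"linear":[-0.58,0.96,0],"turn":-0.545},
  {"linear":[-0.58,0.96,0],"turn":-0.545},
])

```text
t: 5.5
tcp_pos: [0.4891, -0.1422, 0.1564]
tcp_rot: [-0.0, 0.739, 0.674, -0.0]
ft_force: [0.3, 0.2, -1.6]
grip_width: 0.043
gripper_force: 61.2
```

Run:
```python
from h import *
s=monitor.observe(); T=pose(s); im=imaging.read_camera("wrist")[:,:,::-1]; print(s['t'],T.round(4),s['ft_force'],s['joint_pos'])
np.save("T4.npy",T); cv2.imwrite("pics/w4.png",im)
C=cam("wrist",T); m=proj(C,[.4985,-.055,.055]); print(m)
cv2.imwrite("pics/w4b.png",cv2.resize(im,(784,588),interpolation=cv2.INTER_CUBIC))
```

```text
5.5 [[ 9.100e-02  9.959e-01 -1.000e-04  4.891e-01]
 [ 9.959e-01 -9.100e-02 -0.000e+00 -1.422e-01]
 [-0.000e+00 -1.000e-04 -1.000e+00  1.564e-01]
 [ 0.000e+00  0.000e+00  0.000e+00  1.000e+00]] [ 0.31352368  0.18723745 -1.55949722] [-3.55346608e-01  4.39295575e-02  1.55923868e+00 -7.56354695e-05
  1.53853608e+00 -2.64217059e-01]
[288.85287649  97.03788683]
```

View pics/w4b.png

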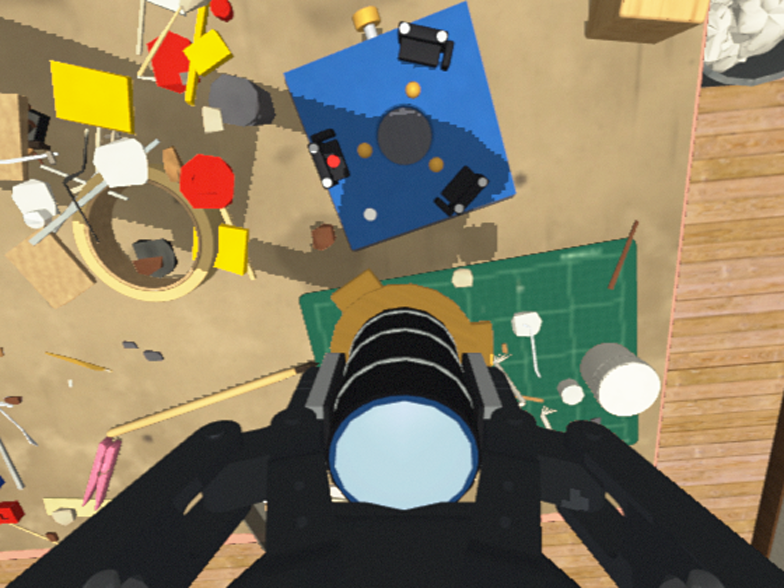

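The lens is held upright, with lugs at (345,288) and (492,342) and its top centre at (404,453) in the ×1.4 picture. The mount is clear above it: hole (404,136), red (333,161), white (370,214).

Run:
```python
from h import *
T=np.load("T4.npy"); C=cam("wrist",T); zt=T[2,3]
g=lambda x,y,z: ray(C,(x/1.4,y/1.4),z)
f=lambda p,c:(round(np.linalg.norm((p-c)[:2]),4),round(np.arctan2(*(p-c)[1::-1]),3))
for zp in(.05,.054):
    P=[g(*u,zp+.007) for u in((413,90),(365,150),(436,165))]; c=np.mean(P,0)
    print(zp,c[:2],"hole",g(404,136,zp)[:2],[f(p,c) for p in P],"red",f(g(333,161,zp+.014),c),"white",f(g(370,214,zp),c))
for db in(.0202,.0233):
    t=g(403.5,453,zt-db+.07); a=g(350,282,zt-db+.005); b=g(492,342,zt-db+.005)
    print(db,"top",t[:2],tool(T,t)*100,"lugs",tool(T,a)*100,tool(T,b)*100,f(a,t),f(b,t))
    l=g(328,453,zt-db+.07); r=g(479,453,zt-db+.07); print("diam",np.linalg.norm(l-r))
    # centre from flange front extremum (row) : radius 31 at z bottom+6
    fl=g(404,284,zt-db+.006); print("flange front tool mm",tool(T,fl)*100)
```

```text
0.05 [ 0.49864053 -0.0550115 ] hole [ 0.49830224 -0.05489427] [(np.float64(0.0229), np.float64(1.289)), (np.float64(0.0229), np.float64(-2.907)), (np.float64(0.023), np.float64(-0.812))] red (np.float64(0.0404), np.float64(-2.908)) white (np.float64(0.0476), np.float64(-2.104))
0.054 [ 0.49861602 -0.0551421 ] hole [ 0.49828386 -0.05502308] [(np.float64(0.0225), np.float64(1.289)), (np.float64(0.0225), np.float64(-2.907)), (np.float64(0.0226), np.float64(-0.812))] red (np.float64(0.0397), np.float64(-2.908)) white (np.float64(0.0468), np.float64(-2.104))
0.0202 top [ 0.49024107 -0.13879936] [  3.44445632   0.8688074  -49.80026216] lugs [ 30.92999582 -20.07253275  15.20120504] [ 5.05947797 37.32512937 15.19501823] (np.float64(0.0346), np.float64(2.131)) (np.float64(0.0365), np.float64(-0.047))
diam 0.04013653791665389
flange front tool mm [30.40946681  1.11593634 14.19852557]
0.0233 top [ 0.49000952 -0.14133953] [  0.89388601   0.86977077 -46.70015051] lugs [ 29.97181425 -20.48383174  18.3012995 ] [ 3.59248643 38.04270238 18.29499101] (np.float64(0.0361), np.float64(2.113)) (np.float64(0.0373), np.float64(-0.019))
diam 0.04147991221474202
flange front tool mm [29.43486446  1.1213975  17.2985676 ]
```

Emit:
jog_arm([
  {"linear":[0.3,0,0],"turn":0},
  {"linear":[0.6,0,0.1],"turn":0},
  {"linear":[0.8,0,0.3],"turn":0},
  {"linear":[0.88,0,0.5],"turn":0},
  {"linear":[0.88,0.005,0.56],"turn":0},
  {"linear":[0.88,0.005,0.56],"turn":0},
  {"linear":[0.88,0.005,0.56],"turn":0},
])

```text
t: 6.13
tcp_pos: [0.4976, -0.0553, 0.1009]
tcp_rot: [0.0, 0.738, 0.675, -0.0]
ft_force: [0.8, -0.5, -1.4]
grip_width: 0.0427
gripper_force: 61.2
```

Run:
```python
from h import *
s=monitor.observe(); T=pose(s); print(s['t'],T.round(4),s['ft_force'],s['torque'],tool(T,[.4976,-.0547,.083]))
```

```text
6.1333 [[ 8.960e-02  9.960e-01  2.000e-04  4.976e-01]
 [ 9.960e-01 -8.960e-02 -4.000e-04 -5.530e-02]
 [-4.000e-04  2.000e-04 -1.000e+00  1.009e-01]
 [ 0.000e+00  0.000e+00  0.000e+00  1.000e+00]] [ 0.81263121 -0.48917986 -1.37884441] [-0.01104777  0.01333727 -0.04904137] [ 0.00617551 -0.00039133  0.17893412]
```

Emit:
jog_arm([
  {"linear":[0.005,0,0.03],"turn":0},
  {"linear":[0.005,0,0.06],"turn":0},
  {"linear":[0.005,0,0.09],"turn":0},
  {"linear":[0.005,0,0.11],"turn":0},
  {"linear":[0.005,0,0.11],"turn":0},
])

```text
t: 6.55
tcp_pos: [0.4972, -0.0543, 0.0889]
tcp_rot: [-0.0, 0.738, 0.675, -0.0]
ft_force: [0.7, 0.0, -2.4]
grip_width: 0.0433
gripper_force: 61.2
```

Emit:
jog_arm([
  {"linear":[0,0,0.01],"turn":0},
  {"linear":[0,0,0.02],"turn":0},
  {"linear":[0,0,0.03],"turn":0},
  {"linear":[0,0,0.03],"turn":0},
  {"linear":[0,0,0.03],"turn":0},
])

```text
t: 6.97
tcp_pos: [0.4974, -0.0541, 0.0863]
tcp_rot: [0.0, 0.738, 0.675, -0.0]
ft_force: [-0.1, 0.9, -1.3]
grip_width: 0.0431
gripper_force: 61.2
```

Emit:
jog_arm([
  {"linear":[0,0,0.01],"turn":0},
  {"linear":[0,0,0.02],"turn":0},
  {"linear":[0,0,0.02],"turn":0},
  {"linear":[0,0,0.02],"turn":0},
])

```text
t: 7.3
tcp_pos: [0.4975, -0.0542, 0.0844]
tcp_rot: [0.0, 0.738, 0.675, 0.0]
ft_force: [-0.3, -0.3, -0.7]
grip_width: 0.0428
gripper_force: 61.2
```

Emit:
jog_arm([
  {"linear":[0,0,0.01],"turn":0},
  {"linear":[0,0,0.02],"turn":0},
  {"linear":[0,0,0.02],"turn":0},
  {"linear":[0,0,0.02],"turn":0},
])

```text
t: 7.63
tcp_pos: [0.4976, -0.0542, 0.0827]
tcp_rot: [0.0, 0.738, 0.675, 0.0]
ft_force: [-0.7, 1.1, 3.6]
grip_width: 0.0429
gripper_force: 61.1
```

Emit:
jog_arm([
  {"linear":[0,0,0.01],"turn":0},
  {"linear":[0,0,0.02],"turn":0},
  {"linear":[0,0,0.02],"turn":0},
  {"linear":[0,0,0.02],"turn":0},
])

```text
t: 7.97
tcp_pos: [0.4977, -0.0542, 0.081]
tcp_rot: [0.0, 0.737, 0.675, 0.0]
ft_force: [-3.5, -0.3, 7.2]
grip_width: 0.0432
gripper_force: 61.6
```

Emit:
jog_arm([
  {"linear":[0,0,0.01],"turn":0},
  {"linear":[0,0,0.018],"turn":0},
  {"linear":[0,0,0.018],"turn":0},
  {"linear":[0,0,0.018],"turn":0},
])

```text
t: 8.3
tcp_pos: [0.4977, -0.0542, 0.0797]
tcp_rot: [0.0, 0.738, 0.675, 0.0]
ft_force: [-5.0, 1.3, 10.7]
grip_width: 0.0429
gripper_force: 62.0
```

Run:
```python
from h import *
s=monitor.observe(); T=pose(s); print(s['t'],T.round(4),s['ft_force'],s['torque'])
i=imaging.read_camera("wrist")[:,:,::-1]; cv2.imwrite("pics/w5.png",i)
s=monitor.observe();print(s['tcp_pos'],s['ft_force'],s['torque'])
cv2.imwrite("pics/w5b.png",cv2.resize(i[60:320,150:430],None,fx=2.1,fy=2.1,interpolation=cv2.INTER_CUBIC))
```

```text
8.3 [[ 8.790e-02  9.961e-01  8.000e-04  4.977e-01]
 [ 9.961e-01 -8.790e-02 -3.000e-04 -5.420e-02]
 [-2.000e-04  9.000e-04 -1.000e+00  7.970e-02]
 [ 0.000e+00  0.000e+00  0.000e+00  1.000e+00]] [-5.00821525  1.25783663 10.66468938] [0.15185766 0.93268189 0.00466383]
[ 0.49770679 -0.05421495  0.07974495] [-5.83796251  1.55607617 10.27817591] [ 0.14622573  0.97184124 -0.04930779]
```

View pics/w5b.png

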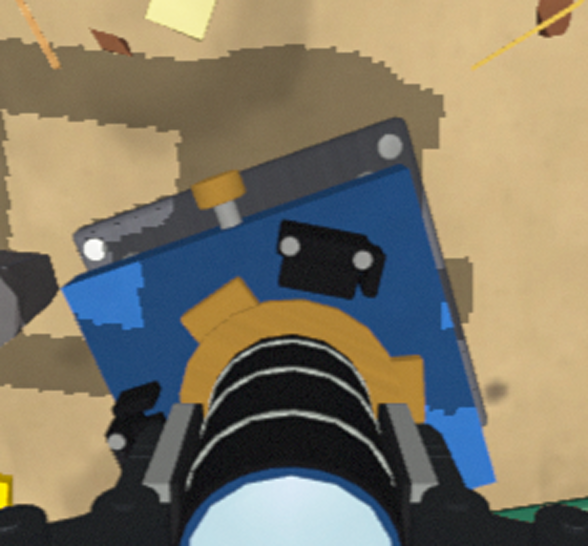

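The lens has gone in with its lugs between the claws, but there is about 5 N sideways in −x. I'll ease that off first.

Emit:
jog_arm([
  {"linear":[0,-0.01,0],"turn":0},
  {"linear":[0,-0.01,0],"turn":0},
  {"linear":[0,-0.01,0],"turn":0},
])

```text
t: 8.6
tcp_pos: [0.4975, -0.0542, 0.0801]
tcp_rot: [0.001, 0.737, 0.675, 0.001]
ft_force: [-1.7, 0.8, 9.3]
grip_width: 0.0424
gripper_force: 62.1
```

Run:
```python
from h import *
s=monitor.observe(); T=pose(s); print(s['t'],T.round(4),s['ft_force'],s['torque'])
```

```text
8.6 [[ 8.780e-02  9.961e-01  3.300e-03  4.975e-01]
 [ 9.961e-01 -8.780e-02 -6.000e-04 -5.420e-02]
 [-3.000e-04  3.400e-03 -1.000e+00  8.010e-02]
 [ 0.000e+00  0.000e+00  0.000e+00  1.000e+00]] [-1.7296243   0.79918287  9.270635  ] [0.0975144  0.27840437 0.01529794]
```

Emit:
jog_arm([
  {"linear":[0,0,0.006],"turn":0},
  {"linear":[0,0,0.006],"turn":0.02},
  {"linear":[0,0,0.006],"turn":0.05},
  {"linear":[0,0,0.006],"turn":0.09},
  {"linear":[0,0,0.006],"turn":0.13},
  {"linear":[0,0,0.006],"turn":0.13},
])

```text
t: 9.1
tcp_pos: [0.4981, -0.0544, 0.0799]
tcp_rot: [0.002, 0.82, 0.572, 0.002]
ft_force: [-0.4, 0.6, 10.3]
grip_width: 0.0426
gripper_force: 62.1
```

Emit:
jog_arm([
  {"linear":[0,0,0.002],"turn":0.05},
  {"linear":[0,0,0.002],"turn":0.1},
  {"linear":[0,0,0.002],"turn":0.15},
  {"linear":[0,0,0.002],"turn":0.15},
])

```text
t: 9.43
tcp_pos: [0.4981, -0.0544, 0.0798]
tcp_rot: [0.002, 0.897, 0.443, 0.002]
ft_force: [-0.5, 0.7, 10.6]
grip_width: 0.0429
gripper_force: 62.2
```

Run:
```python
from h import *
s=monitor.observe(); T=pose(s); print(s['t'],T.round(4),s['ft_force'],s['torque'],"yaw",np.arctan2(T[1,0],T[0,0]))
```

```text
9.4333 [[ 6.078e-01  7.940e-01  4.900e-03  4.981e-01]
 [ 7.941e-01 -6.078e-01 -9.000e-04 -5.440e-02]
 [ 2.200e-03  4.500e-03 -1.000e+00  7.980e-02]
 [ 0.000e+00  0.000e+00  0.000e+00  1.000e+00]] [-0.49100019  0.73446341 10.5687987 ] [ 0.03502007  0.03055184 -0.04714139] yaw 0.9174558721785802
```

Emit:
jog_arm([
  {"linear":[0,0,0],"turn":0.04},
  {"linear":[0,0,0],"turn":0.08},
  {"linear":[0,0,0],"turn":0.115},
  {"linear":[0,0,0],"turn":0.128},
  {"linear":[0,0,0],"turn":0.128},
  {"linear":[0,0,0],"turn":0.128},
])

```text
t: 9.93
tcp_pos: [0.4981, -0.0543, 0.0798]
tcp_rot: [0.001, 0.945, 0.327, 0.002]
ft_force: [0.7, 0.1, 10.8]
grip_width: 0.0426
gripper_force: 62.2
```

Run:
```python
from h import *
s=monitor.observe(); T=pose(s); print(s['t'],T.round(4),s['ft_force'],s['torque'],"yaw",np.arctan2(T[1,0],T[0,0]))
i=imaging.read_camera("wrist")[:,:,::-1]; np.save("T6.npy",T); cv2.imwrite("pics/w6.png",i)
cv2.imwrite("pics/w6b.png",cv2.resize(i[60:320,150:430],None,fx=2.1,fy=2.1,interpolation=cv2.INTER_CUBIC))
```

```text
9.9333 [[ 7.859e-01  6.183e-01  5.000e-03  4.981e-01]
 [ 6.183e-01 -7.859e-01 -8.000e-04 -5.430e-02]
 [ 3.400e-03  3.800e-03 -1.000e+00  7.980e-02]
 [ 0.000e+00  0.000e+00  0.000e+00  1.000e+00]] [ 0.73720792  0.07354907 10.8109583 ] [-0.02865738  0.00386859  0.01489964] yaw 0.6666135805328012
```

View pics/w6b.png

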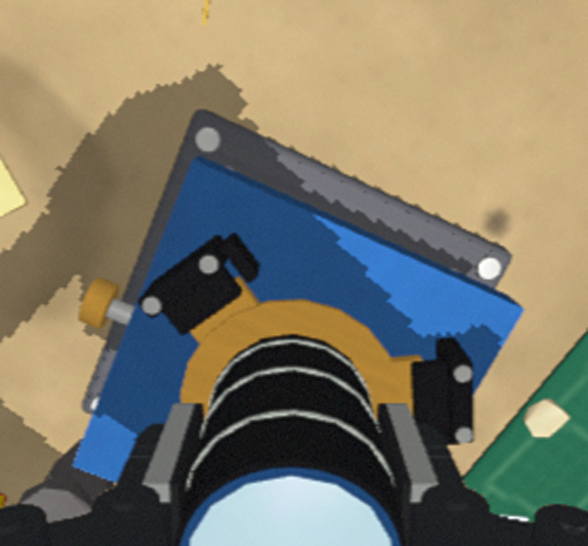

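The two visible lugs now sit under their claws, and yaw is 0.667, which matches home. I'll ease up to the rest height and let go.

Emit:
jog_arm([
  {"linear":[0,0,-0.006],"turn":0},
  {"linear":[0,0,-0.012],"turn":0},
  {"linear":[0,0,-0.016],"turn":0},
  {"linear":[0,0,-0.016],"turn":0},
])

```text
t: 10.32
tcp_pos: [0.498, -0.0543, 0.081]
tcp_rot: [0.001, 0.945, 0.327, 0.002]
ft_force: [1.5, -0.9, 7.5]
grip_width: 0.0424
gripper_force: 62.2
```

Emit:
jog_arm([
  {"linear":[0,0,0],"turn":0},
  {"linear":[0,0,0],"turn":0},
  {"linear":[0,0,0],"turn":0},
  {"linear":[0,0,0],"turn":0},
  {"linear":[0,0,0],"turn":0},
  {"linear":[0,0,0],"turn":0},
  {"linear":[0,0,0],"turn":0},
  {"linear":[0,0,0],"turn":0},
], grip=1)

```text
t: 10.98
tcp_pos: [0.4964, -0.0541, 0.0792]
tcp_rot: [0.0, 0.945, 0.327, -0.0]
ft_force: [0.6, -0.2, -0.7]
grip_width: 0.0853
gripper_force: 0.0
```

Emit:
jog_arm([
  {"linear":[0,0,-0.2],"turn":0},
  {"linear":[0,0,-0.5],"turn":0},
  {"linear":[0,0,-0.8],"turn":0},
  {"linear":[0,0,-1.0],"turn":0},
  {"linear":[0,0,-1.0],"turn":0},
])

```text
t: 11.4
tcp_pos: [0.4985, -0.0544, 0.1847]
tcp_rot: [0.002, 0.945, 0.327, 0.004]
ft_force: [0.8, 0.1, 0.3]
grip_width: 0.0854
gripper_force: 0.0
```

Emit:
jog_arm([
  {"linear":[-0.3,0,-0.2],"turn":0},
  {"linear":[-0.6,0,-0.4],"turn":0},
  {"linear":[-0.8,0,-0.5],"turn":0},
  {"linear":[-0.8,0,-0.5],"turn":0},
  {"linear":[-0.8,0,-0.5],"turn":0},
])

```text
t: 11.82
tcp_pos: [0.4334, -0.104, 0.2294]
tcp_rot: [0.0, 0.945, 0.327, 0.001]
ft_force: [0.4, -0.5, -0.4]
grip_width: 0.0853
gripper_force: 0.0
```

Run:
```python
from h import *
s=monitor.observe(); T=pose(s); i=imaging.read_camera("wrist")[:,:,::-1]; cv2.imwrite("pics/w7.png",i); np.save("T7.npy",T)
C=cam("wrist",T); u,v=proj(C,[.4985,-.055,.06]).round().astype(int); print(s['t'],T[:3,3],u,v)
y0,x0=max(0,v-95),max(0,u-95); print(x0,y0); a=cv2.resize(i[y0:y0+190,x0:x0+190],None,fx=3,fy=3,interpolation=cv2.INTER_CUBIC)
j=imaging.read_camera("scene")[:,:,::-1][165:260,260:340]; b=cv2.resize(j,(220,261),interpolation=cv2.INTER_CUBIC)
b=cv2.copyMakeBorder(b,0,a.shape[0]-b.shape[0],0,0,cv2.BORDER_CONSTANT); cv2.imwrite("pics/w7b.png",np.hstack([a,b]))
```

```text
11.8167 [ 0.43341049 -0.10399684  0.22938793] 289 107
194 12
```

View pics/w7b.png

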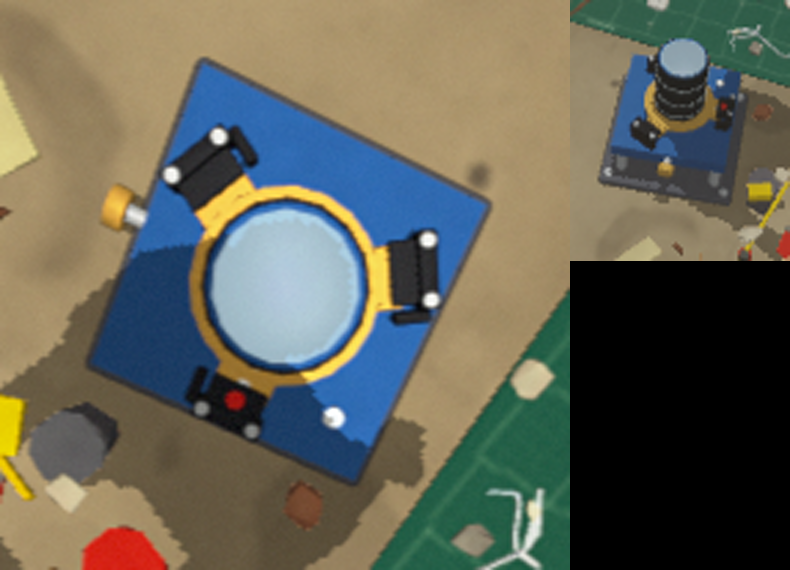

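The final view shows all three lugs under their claws and the lens upright. Its white dot at (243,382) lines up radially with the red dot at (235,400), and the gripper is clear, so I'm handing in.

```bash
python3 -c "
from cell import manip; print(manip.job_done())"
```

```text
the job is handed in; nothing more can be done
None
```

The lens is locked in the holder with its white dot at the red dot and all three lugs under the claws; pressing force peaked at about 12 N, nothing else was knowingly moved, and the job was handed in at about 12 s.

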